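# Turn a square culture dish over for incubation

### The arm

A 6-joint arm with a two-finger parallel gripper is mounted at the origin on the work surface. World frame = base frame: x ahead of the robot, y to its left, z up, the work surface at z = 0. Lengths are in m, angles in rad, forces in N, time in s.
With the tool pointing down it reaches from about 0.3 to 0.775 m from the base axis. Payload 14.6 kg.
Tool frame: the origin (TCP) lies midway between the tips of the shut fingers; the grasp point (between the pads) lies 19 mm behind it (ctrl.grip_depth is the z of the grasp point in the tool frame, in m); z points along the fingers, y is the line along which they close (so a half turn about z gives the same grasp; the last joint's range is limited). The gripper opens to 94 mm and grips with 3 to 60 N. Pads are 16 mm wide; open, the fingers measure 119 mm over their backs; the gripper's body (75 mm by 177 mm) begins 78 mm behind the grasp point.
Start: joints at [1.268, 0.3, 1.521, -0, 1.321, -0.067], TCP at [0.128, 0.535, 0.205] pointing down, gripper open.
Joint ranges: [-3.03, 3.03], [-0.79, 2.21], [0.23, 2.52], [-1.04, 4.18], [0, 3.07], [-2.55, 2.55]. Speed limits (rad/s): [2.22, 2.22, 2.57, 3.14, 3.14, 3.14].

### API

Orientations are given as [roll, pitch, yaw] about the fixed x, y, z axes, in that order (R = Rz(yaw) Ry(pitch) Rx(roll)).
In Python, from station import ctrl gives the robot as it stands. The module is installed in compiled form; this text tells all that it offers.
- The arm moves only by the tool carry_out, never from a script. Its argument "commands" is a list of rows, each a list of 3 entries, a list of its own where there are three numbers: the closure, from 0 (fully open) to 1 (shut), then the shift along the tool's x, y, z in mm, then the turn, a rotation vector about the tool's x, y, z in rad. In form: [[gripper, [tx, ty, tz], [wx, wy, wz]], ...]. A call has 1 to 10 rows; each row shifts and turns the commanded pose from where the row before left it, along the tool's axes as they then stand; what a row does not reach is not made up. A row lasts 1/8 s, in which the tool goes at most 62.5 mm and 10.7 degrees, less where a joint would pass 70% of its speed; a pose out of reach is approached as far as the arm can. A call with a gripper value outside its range is refused whole. The fingers move at their own pace and stop on an object; "squeeze" is the grip in N (left out, the last holds). Time passes only in rows, so rows that do not move let the fingers close. It gives the time, the measured TCP pose, the force, the opening and the grip force at its end, in the units of the state.
- ctrl.get_obs(): the state, without advancing time (a new reading comes with each control period).
- ctrl.camera(name): name is "side" or "top"; returns a dict with "img" (384x512x3 uint8, blue, green, red), "camera_matrix" (3x3 intrinsics, pixels), "k1" (the pictures are not rectified: a ray, as slopes to the right and down, at radius r is drawn at 1 + k1 r^2 times it, then the intrinsics apply), "rvec" (rotation vector, rad) and "tvec" (3), from world to camera coordinates, as OpenCV has them. Camera axes: x right, y down, z forward; pixel columns grow to the right and rows downward; lengths in m; the calibration is good to about 2 mm. A picture is of the moment at which its call begins. There is no depth.
- ctrl.hand_in(): hands the job in; it is judged then, once.
Trained networks look in the newest picture that a camera, given by its name, has taken for a name from the list of things; names that differ only in an ending like _2 or _b are one class to them, and where a whole thing is asked for, a point or a joint stands for the part that bears it (a point fixed in the world has none). Each returns a list of dicts, best first, with "score" (0 to 1); they miss things now and then, are a little off and sometimes report something else, mostly with a low value. They report only what shows in the picture. A call takes as long as a camera call. They do not tell look-alikes from the thing itself.
- ctrl.outline_of(thing, camera): "region" (384x512 bool, what is visible of it).
- ctrl.place_of(thing, camera): "at" ([x, y, z] in m, in world coordinates, good to about 4 mm: a listed point, or the origin of a listed thing).
The state is a dict: "time_s": time; "qpos": joint angles; "joint_vel": joint speeds; "tau": joint torques, N m; "ee_pos": TCP position; "eef_rot": TCP orientation; "force": force on the tool from outside, world axes, zero at the start; "moment": the same for the moment, N m; "grip_width": finger opening in m; "grip_force": force on a finger pad.
Only numpy, scipy, OpenCV 4.12 (cv2) and the standard library are available. Lean on these libraries where they do the work, as an engineer would, in place of code of your own. Each camera call takes 0.05 s, during which the arm holds its last target. There are 200 camera calls.

### The job

Turn the closed square culture dish over for incubation. Lever it up by its overhanging front edge until it stands on edge on the aluminium stand, leaning back on the backboard, and let go of it there; then take it by its top edge and lay it upside down (lid underneath) flat inside the shallow steel tray. Handle it gently, never letting it flop over or fall, and leave the other things on the bench where they are.

Things in the scene. Friction and masses are not known exactly. Their poses are not given: they have to be found in the camera images.
- dish_mid (a point): Centre (9 mm up) of the closed, taped square culture dish: one loose rigid piece, 120 x 120 x 18 mm, 100-180 g. Upper part: clear lid, 120 mm square; bottom 5 mm: tan base, 115 mm square. x, y along its sides, z from base to lid. Starts lid up on the stand, squared to it within 3 degrees, front edge 30-50 mm out beyond the slab with free space below, rear edge 3-18 mm short of the backboard.
- stand: Fixed aluminium stand. Slab 90 mm deep (x) by 150 mm wide (y), flat top 32 mm above the bench. A 6 mm backboard, 150 mm wide, rises from the slab's rear edge to 80 mm above the slab's top and leans back 12 degrees (its height is along the lean). Origin on the bench under the slab's middle; x points from the open front to the backboard (roughly to the robot's left), z up.
- stand_corner (a point): Middle of the inside corner between the slab's top and the backboard's front face: 45 mm along stand x from the stand's origin, 32 mm above the bench. Axes as the stand's. A dish standing on edge rests here and rises 120 mm above the slab, 40 mm above the backboard.
- tray: Fixed shallow square steel tray, 190 x 190 mm outside, 184 x 184 mm inside, rim 3 mm thick and 11 mm above the bench, floor 3 mm above the bench. Origin on the bench under its middle; x, y along its sides. It is on one side of the bench, the stand on the other; which is which varies.
- tray_floor (a point): Centre of the tray's floor, 3 mm above the bench. Axes as the tray's.
- round_dish: Bystander: closed round dish, 90 mm diameter, 15 mm high, dark red medium, loose, nearer the robot. Origin under its centre.
- round_dish2: Bystander: closed round dish, 90 mm diameter, 15 mm high, pink medium, loose, farther from the robot. Origin under its centre.
- pen: Bystander: white marker with a black cap, 130 mm long, 14 mm thick, lying on the bench between the stand and the tray, along its x. Origin near its middle, on the bench.
- burner: Bystander: gas burner, blue round foot 72 mm across, steel tube, 115 mm high, loose. Origin under its foot.
- reagent: Bystander: green reagent bottle with blue cap, 60 mm across, 115 mm high, loose. Origin under its centre.
- beaker: Bystander: glass beaker, 70 mm across, 90 mm high, loose. Origin under its centre.
Not all that is in view belongs to the job. What is shaped like the part that bears dish_mid but blue or yellow is not meant.

How it is judged:
By the outcome, as a careful person would: the job done as asked, in the order asked, and still so for the second after the job is handed in, with the robot touching nothing.
It also fails if it takes over 72 s, if anything falls off the work surface, if the arm or the gripper's body presses on something with over 40 N, if the wrist force passes 120 N, or if a joint passes its speed limit or range.

## Working session

There is one attempt and no reset: what is moved stays moved. The work goes in short steps, Python scripts to look and compute and a tool call to move; the robot and the scene stay as the last step left them, time stands still between calls to the robot, and variables do not carry over. Pictures are saved under pics/ and viewed, at most 10 in all, crops included, and the job is handed in when it is done.

Besides the shell and the picture viewer there is one more tool, called after "Emit:" as name(argument=value, ...) on one line, values as JSON. carry_out: Moves the arm, as the interface text tells. Its arguments: {"type":"object","properties":{"commands":{"type":"array","items":{"type":"array"}},"squeeze":{"type":"number"}},"required":["commands"]}

```bash
mkdir -p pics; cat > h.py <<'E'
import numpy as np, cv2
from scipy.spatial.transform import Rotation as R
from station import ctrl
np.set_printoptions(precision=4,suppress=True)
def tool():
    o=ctrl.get_obs(); return o
E
python3 - <<'E'
from h import *
o=ctrl.get_obs(); print(o)
a=[]
for n in("side","top"):
    c=ctrl.camera(n); a.append(c["img"]); cv2.imwrite(f"pics/{n}0.png",c["img"])
    print(n,c["camera_matrix"],c["k1"],c["rvec"],c["tvec"])
    for t in("dish_mid","stand","stand_corner","tray","tray_floor","pen","round_dish","round_dish2","burner","reagent","beaker"):
        print(t,[(np.round(d["at"],4),round(d["score"],2)) for d in ctrl.place_of(t,n)[:3]])
E
```

```text
{'time_s': 0.0, 'qpos': array([ 1.2684,  0.3005,  1.5216,  0.    ,  1.3207, -0.0666]), 'joint_vel': array([-0.0005, -0.0011,  0.0002,  0.0006, -0.0024,  0.0011]), 'tau': array([ -0.0013, -53.1779, -35.2748,   0.0707,   0.0243,  -0.0001]), 'ee_pos': array([0.1284, 0.5345, 0.2049]), 'eef_rot': array([-3.1404, -0.0001,  2.9057]), 'force': array([-0.5662, -0.0463, -0.6249]), 'moment': array([-0.0305,  0.0131, -0.0125]), 'grip_force': 0.0, 'grip_width': 0.09409927695418528}
side [[380.4362   0.     257.822 ]
 [  0.     380.4362 191.6784]
 [  0.       0.       1.    ]] 0.03830696343806924 [ 2.108  -0.5748  0.2703] [-0.4583  0.2613  0.6235]
dish_mid [(array([0.4111, 0.1891, 0.0096]), 0.93), (array([0.6314, 0.2151, 0.0409]), 0.84), (array([0.5306, 0.464 , 0.013 ]), 0.64)]
stand [(array([0.6214, 0.2378, 0.0001]), 0.83)]
stand_corner [(array([0.6175, 0.2899, 0.0315]), 0.83), (array([ 0.5663, -0.0018,  0.0019]), 0.44)]
tray [(array([ 0.568 , -0.2078, -0.0019]), 0.8), (array([0.63  , 0.2146, 0.0399]), 0.58)]
tray_floor [(array([ 0.5693, -0.199 ,  0.0052]), 0.81)]
pen [(array([ 0.5665, -0.0015, -
[... 774 characters left out ...]
432, -0.0028]), 0.63), (array([0.6321, 0.209 , 0.0387]), 0.32)]
stand_corner [(array([0.619 , 0.2856, 0.0283]), 0.72)]
tray [(array([ 0.5698, -0.1998, -0.0027]), 0.72), (array([0.6166, 0.2906, 0.0301]), 0.2)]
tray_floor [(array([ 0.5714, -0.2014,  0.0035]), 0.63)]
pen [(array([ 0.5696, -0.0056,  0.0028]), 0.62)]
round_dish [(array([0.4081, 0.0125, 0.0007]), 0.76), (array([0.7235, 0.0028, 0.0002]), 0.68)]
round_dish2 [(array([0.4081, 0.0125, 0.0007]), 0.76), (array([0.7235, 0.0028, 0.0002]), 0.68)]
burner [(array([ 0.7694, -0.1354,  0.0017]), 0.58)]
reagent [(array([ 0.7626,  0.2881, -0.0026]), 0.97)]
beaker [(array([ 0.7801,  0.1474, -0.006 ]), 0.75), (array([ 0.621,  0.242, -0.001]), 0.54)]
```

View pics/side0.png

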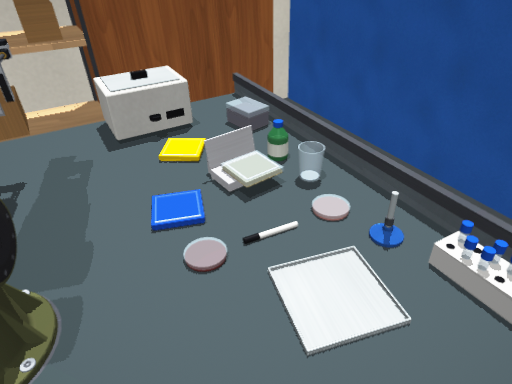

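View pics/top0.png

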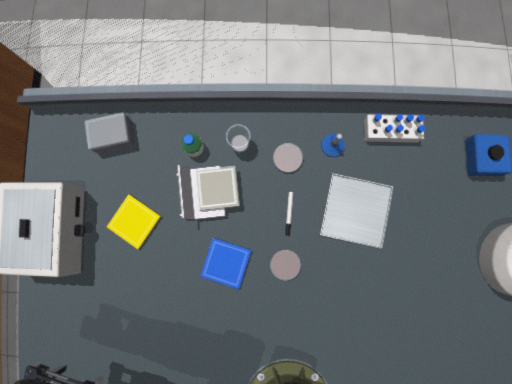

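The tan-based dish sits on the stand at (215,188) in the top view and (252,168) in the side view. The blue and yellow ones are decoys. The tray is on the right at (357,211) in the top view. Next I'll fit poses to the outlines in both views.

```bash
cat >> h.py <<'E'
def proj(c,P):
    P=np.asarray(P,float); Q=P@R.from_rotvec(np.ravel(c["rvec"])).as_matrix().T+np.ravel(c["tvec"])
    s=Q[:,:2]/Q[:,2:]; s=s*(1+c["k1"]*(s**2).sum(1,keepdims=True)); K=c["camera_matrix"]
    return s*[K[0,0],K[1,1]]+K[:2,2]
def box(lo,hi): return np.array([[x,y,z] for x in(lo[0],hi[0]) for y in(lo[1],hi[1]) for z in(lo[2],hi[2])])
def sil(c,parts,S=4):
    m=np.zeros((384*S,512*S),np.uint8)
    for P in parts:
        h=cv2.convexHull((proj(c,P)*S+S/2).astype(np.int32)); cv2.fillConvexPoly(m,h,1)
    return cv2.resize(m.astype(np.float32),(512,384),interpolation=cv2.INTER_AREA)
def place(P,x,y,yaw,z=0): return P@R.from_euler('z',yaw).as_matrix().T+[x,y,z]
DISH=[box((-.06,-.06,-.004),(.06,.06,.009)),box((-.0575,-.0575,-.009),(.0575,.0575,-.004))]
t=np.radians(12)
STAND=[box((-.045,-.075,0),(.045,.075,.032)),
 np.array([[.045+a*np.sin(t)+b*np.cos(t),y,.032+a*np.cos(t)-b*np.sin(t)] for a in(0,.08) for b in(0,.006) for y in(-.075,.075)])]
TRAY=[box((-.095,-.095,0),(.095,.095,.011))]
E
cat > fit.py <<'E'
from h import *
from scipy.optimize import minimize
C={n:ctrl.camera(n) for n in("side","top")}
def reg(t,n,near):
    l=ctrl.outline_of(t,n); px=proj(C[n],[near])[0]
    l=sorted(l,key=lambda d:np.hypot(*(np.argwhere(d["region"]).mean(0)[::-1]-px))-20*d["score"])
    return l[0]["region"].astype(np.float32)
def fit(t,parts,x0,z,occ=None):
    M={n:reg(t,n,[x0[0],x0[1],z+.02]) for n in C}
    def cost(v,ns):
        v=np.asarray(v)/[1,1,.1]
        s=0
        for n in ns:
            m=sil(C[n],[place(P,*v,z) for P in parts])
            w=1-sil(C[n],occ) if occ else 1
            s+=(w*abs(m-M[n])).sum()/M[n].sum()
        return s
    x0=np.array(x0)*[1,1,.1]
    for ns in(("side","top"),("side",),("top",)):
        r=minimize(cost,x0,args=(ns,),method="Nelder-Mead",options=dict(initial_simplex=np.array([x0,x0+[.01,0,0],x0+[0,.01,0],x0+[0,0,.01]])))
        print(t,ns,r.x/[1,1,.1],round(r.fun,3)); 
        if len(ns)==2: b=r.x/[1,1,.1]
    return b
d=fit("dish_mid",DISH,[.632,.212,1.6],.041)
fit("stand",STAND,[.622,.241,1.6],0,[place(P,*d,.041) for P in DISH])
fit("tray",TRAY,[.569,-.202,-.1],0)
E
python3 fit.py
```

```text
dish_mid ('side', 'top') [0.6313 0.2138 1.6787] 0.12
dish_mid ('side',) [0.6321 0.2147 1.6806] 0.037
dish_mid ('top',) [0.6308 0.2127 1.7017] 0.075
stand ('side', 'top') [0.6194 0.2424 1.6928] 0.18
stand ('side',) [0.6216 0.2442 1.7065] 0.075
stand ('top',) [0.6175 0.243  1.6637] 0.093
tray ('side', 'top') [ 0.5704 -0.2033 -0.2072] 0.041
tray ('side',) [ 0.5711 -0.2035 -0.2061] 0.015
tray ('top',) [ 0.5696 -0.2031 -0.209 ] 0.022
```

Emit:
carry_out(commands=[[0,[0,0,-40],[0,0,0]]])

```text
time_s: 1.72
ee_pos: [0.1282, 0.5338, 0.2435]
eef_rot: [-3.136, -0.0, 2.906]
force: [-0.6, 0.3, -0.3]
grip_width: 0.0941
grip_force: 0.0
```

```bash
cat >> h.py <<'E'
YAW=1.69; C0=np.array([.6315,.2137]); 
def frame(yaw): u=np.array([np.cos(yaw),np.sin(yaw),0]); return u,np.array([0,0,1.])
def pose(s,h,a,yaw=YAW,c=C0,flip=1):
    """TCP pose in vertical plane through c along u; a deg below horizontal; tool y on the upper/forward side (flip=-1: other)"""
    u,z=frame(yaw); a=np.radians(a)
    tz=np.cos(a)*u-np.sin(a)*z; ty=flip*(np.sin(a)*u+np.cos(a)*z); tx=np.cross(ty,tz)
    return np.r_[c,0]+s/1e3*u+h/1e3*z, np.c_[tx,ty,tz]
def cur():
    o=ctrl.get_obs(); return np.array(o["ee_pos"]),R.from_euler('xyz',o["eef_rot"]).as_matrix()
def rows(targets,start=None):
    p,M=start or cur()
    for (q,N,n) in targets:
        w=R.from_matrix(M.T@N).as_rotvec(); p0,M0=p,M; 
        for i in range(1,n+1):
            p1=p0+(q-p0)*i/n; M1=M0@R.from_rotvec(w*i/n).as_matrix()
            print("[",np.round(M.T@(p1-p)*1e3,1).tolist(),",",np.round(w/n,3).tolist(),"]"); p,M=p1,M1
        print("--",p)
    return p,M
def low(s,h,a,w): # TCP (s,h) from lower finger inner tip
    a=np.radians(a); return s+w/2*np.sin(a),h+w/2*np.cos(a)
E
python3 - <<'E'
from h import *
s,h=low(-100,21.6,35,40)
P=pose(s,h+100,90); rows([(*P,10)])
print(s,h)
rows([(*pose(s,h+100,35),6),(*pose(s,h,35),4)],P)
E
```

```text
[ [-59.5, -27.6, 10.7] , [-0.001, -0.0, -0.036] ]
[ [-58.5, -29.7, 10.7] , [-0.001, -0.0, -0.036] ]
[ [-57.4, -31.8, 10.7] , [-0.001, -0.0, -0.036] ]
[ [-56.2, -33.8, 10.7] , [-0.001, -0.0, -0.036] ]
[ [-55.0, -35.8, 10.6] , [-0.001, -0.0, -0.036] ]
[ [-53.7, -37.7, 10.6] , [-0.001, -0.0, -0.036] ]
[ [-52.3, -39.6, 10.6] , [-0.001, -0.0, -0.036] ]
[ [-50.9, -41.4, 10.6] , [-0.001, -0.0, -0.036] ]
[ [-49.4, -43.2, 10.6] , [-0.001, -0.0, -0.036] ]
[ [-47.8, -44.9, 10.6] , [-0.001, -0.0, -0.036] ]
-- [0.642  0.1258 0.138 ]
-88.52847127297908 37.983040885779836
[ [0.0, 0.0, 0.0] , [-0.16, 0.0, -0.0] ]
[ [0.0, 0.0, 0.0] , [-0.16, 0.0, -0.0] ]
[ [0.0, 0.0, 0.0] , [-0.16, 0.0, -0.0] ]
[ [0.0, 0.0, 0.0] , [-0.16, 0.0, -0.0] ]
[ [0.0, 0.0, 0.0] , [-0.16, 0.0, -0.0] ]
[ [0.0, 0.0, 0.0] , [-0.16, 0.0, -0.0] ]
-- [0.642  0.1258 0.138 ]
[ [0.0, -20.5, 14.3] , [-0.0, -0.0, 0.0] ]
[ [-0.0, -20.5, 14.3] , [-0.0, -0.0, 0.0] ]
[ [-0.0, -20.5, 14.3] , [-0.0, -0.0, 0.0] ]
[ [-0.0, -20.5, 14.3] , [-0.0, -0.0, 0.0] ]
-- [0.642  0.1258 0.038 ]
```

Emit:
carry_out(commands=[[0.57,[-59.5,-28,0],[0,0,-0.036]],[0.57,[-58.5,-30,0],[0,0,-0.036]],[0.57,[-57.5,-32,0],[0,0,-0.036]],[0.57,[-56,-34,0],[0,0,-0.036]],[0.57,[-55,-36,0],[0,0,-0.036]],[0.57,[-54,-38,0],[0,0,-0.036]],[0.57,[-52,-40,0],[0,0,-0.036]],[0.57,[-51,-41,0],[0,0,-0.036]],[0.57,[-49,-43,0],[0,0,-0.036]],[0.57,[-48,-45,0],[0,0,-0.036]]])

```text
time_s: 2.98
ee_pos: [0.6196, 0.1449, 0.2455]
eef_rot: [3.142, 0.0, -3.016]
force: [0.6, 0.8, 0.3]
grip_width: 0.0405
grip_force: 0.0
```

Emit:
carry_out(commands=[[0.57,[0,0,0],[-0.16,0,0]],[0.57,[0,0,0],[-0.16,0,0]],[0.57,[0,0,0],[-0.16,0,0]],[0.57,[0,0,0],[-0.16,0,0]],[0.57,[0,0,0],[-0.16,0,0]],[0.57,[0,0,0],[-0.16,0,0]]])

```text
time_s: 3.72
ee_pos: [0.6185, 0.146, 0.2459]
eef_rot: [2.177, 0.001, -3.018]
force: [-0.9, 0.2, 0.6]
grip_width: 0.0404
grip_force: 0.0
```

```bash
python3 - <<'E'
from h import *
o=ctrl.get_obs(); print(o["time_s"],o["ee_pos"],o["eef_rot"],o["qpos"],o["grip_width"])
s,h=low(-100,21.6,35,40)
rows([(*pose(s,h,35),6),(*pose(s+52,h,35),3)])
E
```

```text
3.725 [0.6185 0.146  0.2459] [ 2.1766  0.0013 -3.0183] [-0.1717  0.5866  1.2917  0.9074  1.6255 -1.9913] 0.04037110773751462
[ [-3.4, -30.7, 16.6] , [0.001, -0.0, 0.001] ]
[ [-3.4, -30.7, 16.6] , [0.001, -0.0, 0.001] ]
[ [-3.5, -30.6, 16.6] , [0.001, -0.0, 0.001] ]
[ [-3.5, -30.6, 16.7] , [0.001, -0.0, 0.001] ]
[ [-3.5, -30.6, 16.7] , [0.001, -0.0, 0.001] ]
[ [-3.5, -30.6, 16.7] , [0.001, -0.0, 0.001] ]
-- [0.642  0.1258 0.038 ]
[ [0.0, 9.9, 14.2] , [-0.0, -0.0, 0.0] ]
[ [0.0, 9.9, 14.2] , [-0.0, -0.0, 0.0] ]
[ [0.0, 9.9, 14.2] , [-0.0, -0.0, 0.0] ]
-- [0.6358 0.1774 0.038 ]
```

Emit:
carry_out(commands=[[0.57,[-3.4,-30.6,16.6],[0,0,0.001]],[0.57,[-3.4,-30.6,16.6],[0,0,0.001]],[0.57,[-3.5,-30.6,16.6],[0,0,0.001]],[0.57,[-3.5,-30.6,16.7],[0,0,0.001]],[0.57,[-3.5,-30.6,16.7],[0,0,0.001]],[0.57,[-3.5,-30.6,16.7],[0,0,0.001]]])

```text
time_s: 4.47
ee_pos: [0.6414, 0.1255, 0.0365]
eef_rot: [2.182, -0.005, -3.021]
force: [0.7, 0.2, 1.3]
grip_width: 0.0407
grip_force: 0.0
```

```bash
python3 - <<'E'
from h import *
o=ctrl.get_obs(); print(o["ee_pos"],o["eef_rot"],o["qpos"],o["force"])
a=[ctrl.camera(n)["img"] for n in("side","top")]
s=cv2.resize(a[0][110:270,150:350],None,fx=2,fy=2.); t=cv2.resize(a[1][120:280,150:350],None,fx=2,fy=2.)
cv2.imwrite("pics/p1.png",np.hstack([s,t]))
s,h=low(-100,21.6,35,40)
rows([(*pose(s+52,h,35),4)])
E
```

```text
[0.6414 0.1255 0.0365] [ 2.1817 -0.005  -3.0209] [-0.1945  0.903   1.2845  0.9007  1.4481 -2.2399] [0.7393 0.2367 1.2568]
[ [-0.5, 8.2, 10.1] , [0.0, -0.002, -0.002] ]
[ [-0.5, 8.2, 10.1] , [0.0, -0.002, -0.002] ]
[ [-0.5, 8.2, 10.1] , [0.0, -0.002, -0.002] ]
[ [-0.5, 8.2, 10.1] , [0.0, -0.002, -0.002] ]
-- [0.6358 0.1774 0.038 ]
```

View pics/p1.png

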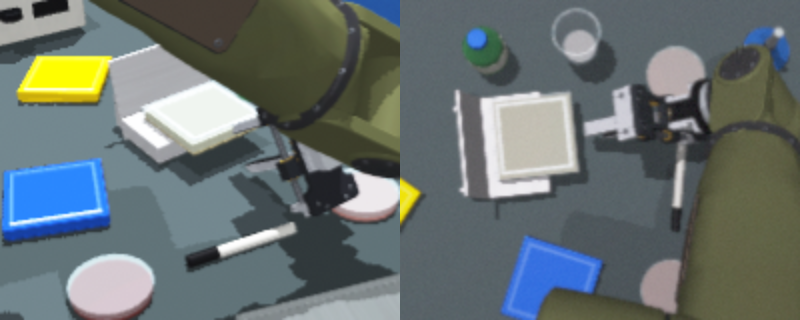

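The gripper sits in front of the dish's overhanging edge and is centred on it. In the right crop the fingers are at (600,125) and the edge is at (577,135). Now I'll insert.

Emit:
carry_out(commands=[[0.57,[-0.5,8.2,10.1],[0,-0.002,-0.002]],[0.57,[-0.5,8.2,10.1],[0,-0.002,-0.002]],[0.57,[-0.5,8.2,10.1],[0,-0.002,-0.002]],[0.57,[-0.5,8.2,10.1],[0,-0.002,-0.002]],[0.57,[0,0,0],[0,0,0]]])

```text
time_s: 5.2
ee_pos: [0.6368, 0.1786, 0.0418]
eef_rot: [2.182, 0.007, -3.021]
force: [0.1, -0.8, -0.1]
grip_width: 0.0404
grip_force: 0.0
```

```bash
cat >> h.py <<'E'
def lift(th,a=35,w=40,d=12):
    t,A=np.radians(th),np.radians(a)
    B=np.array([57.5-115*np.cos(t),32+115*np.sin(t)]); L=B+d*np.array([np.cos(A),-np.sin(A)])
    return pose(*low(*L,a,w),a)
E
python3 - <<'E'
from h import *
o=ctrl.get_obs(); print(o["ee_pos"],o["eef_rot"],o["qpos"],o["force"])
rows([(*lift(th),1) for th in(2,5,8,11,14,17,20,24,28,32)])
E
```

```text
[0.6368 0.1786 0.0418] [ 2.1816  0.0066 -3.0214] [-0.1179  0.8733  1.3274  0.9457  1.385  -2.2225] [ 0.1084 -0.7787 -0.1426]
[ [1.0, 2.7, -2.7] , [0.0, 0.003, 0.006] ]
-- [0.6358 0.1778 0.0455]
[ [-0.0, 5.1, -3.1] , [-0.0, -0.0, 0.0] ]
-- [0.6358 0.1782 0.0515]
[ [0.0, 5.3, -2.9] , [-0.0, -0.0, 0.0] ]
-- [0.6357 0.1789 0.0575]
[ [0.0, 5.4, -2.6] , [-0.0, -0.0, 0.0] ]
-- [0.6356 0.1799 0.0634]
[ [0.0, 5.6, -2.3] , [-0.0, -0.0, 0.0] ]
-- [0.6354 0.1811 0.0693]
[ [-0.0, 5.7, -2.0] , [-0.0, -0.0, 0.0] ]
-- [0.6352 0.1827 0.0751]
[ [-0.0, 5.8, -1.7] , [-0.0, -0.0, 0.0] ]
-- [0.635  0.1846 0.0808]
[ [0.0, 7.8, -1.8] , [-0.0, -0.0, 0.0] ]
-- [0.6346 0.1876 0.0883]
[ [-0.0, 7.9, -1.3] , [-0.0, -0.0, 0.0] ]
-- [0.6342 0.1911 0.0955]
[ [0.0, 8.0, -0.7] , [-0.0, -0.0, 0.0] ]
-- [0.6337 0.1951 0.1024]
```

Emit:
carry_out(commands=[[0.57,[1,2.7,-2.7],[0,0.003,0.006]],[0.57,[0,5.1,-3.1],[0,0,0]],[0.57,[0,5.3,-2.9],[0,0,0]],[0.57,[0,5.4,-2.6],[0,0,0]],[0.57,[0,5.6,-2.3],[0,0,0]],[0.57,[0,5.7,-2],[0,0,0]],[0.57,[0,5.8,-1.7],[0,0,0]]])

```text
time_s: 6.08
ee_pos: [0.6353, 0.1836, 0.0809]
eef_rot: [2.182, -0.0, -3.024]
force: [0.2, -1.8, -0.3]
grip_width: 0.0405
grip_force: 0.4
```

```bash
python3 - <<'E'
from h import *
o=ctrl.get_obs(); print(o["time_s"],o["ee_pos"],o["eef_rot"],o["force"],o["moment"])
a=[ctrl.camera(n)["img"] for n in("side","top")]
s=cv2.resize(a[0][110:230,180:330],None,fx=2.6,fy=2.6); t=cv2.resize(a[1][130:250,150:300],None,fx=2.6,fy=2.6)
cv2.imwrite("pics/p2.png",np.hstack([s,t]))
E
```

```text
6.075 [0.6353 0.1836 0.0809] [ 2.1816 -0.0004 -3.0238] [ 0.1681 -1.76   -0.3182] [-0.5126 -0.0764  0.0147]
```

View pics/p2.png

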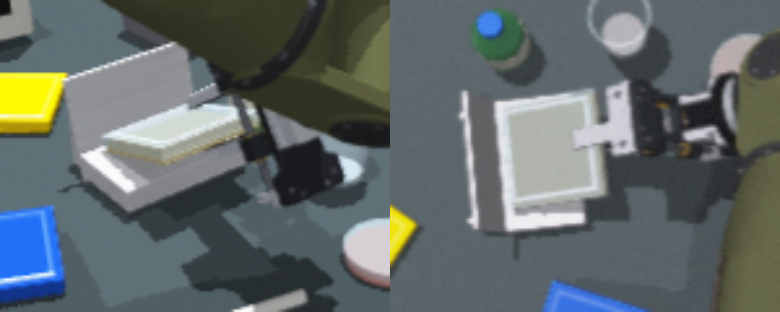

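The dish is tilted about 20° with its rear edge on the slab (left crop around (180,125)), and both fingers straddle its front edge. I'll keep lifting.

Emit:
carry_out(commands=[[0.57,[0,7.8,-1.8],[0,0,0]],[0.57,[0,7.9,-1.3],[0,0,0]],[0.57,[0,8,-0.7],[0,0,0]],[0.57,[0,3,0],[0,0,0]],[0.57,[0,0,2],[0,0,0]],[0.57,[0,0,5],[0,0,0]],[0.57,[0,0,5],[0,0,0]]])

```text
time_s: 7.05
ee_pos: [0.6326, 0.2057, 0.0971]
eef_rot: [2.182, -0.001, -3.024]
force: [0.8, 0.1, -0.6]
grip_width: 0.0405
grip_force: 0.3
```

```bash
python3 - <<'E'
from h import *
o=ctrl.get_obs(); print(o["time_s"],o["ee_pos"],o["eef_rot"],o["force"],o["moment"])
a=[ctrl.camera(n)["img"] for n in("side","top")]
s=cv2.resize(a[0][100:220,180:330],None,fx=2.6,fy=2.6); t=cv2.resize(a[1][130:250,150:300],None,fx=2.6,fy=2.6)
cv2.imwrite("pics/p3.png",np.hstack([s,t]))
E
```

```text
7.05 [0.6326 0.2057 0.0971] [ 2.1815 -0.001  -3.0238] [ 0.7797  0.1121 -0.6274] [-0.4234 -0.0835 -0.0443]
```

View pics/p3.png

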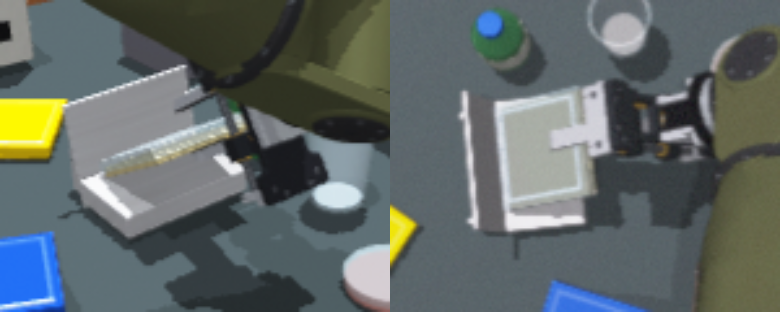

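The dish is at about 33°, flush with the lower finger and held about 20 mm deep. I'll close gently, lowering the tool so the lower finger stays put.

Emit:
carry_out(commands=[[0.64,[0,-3.3,0],[0,0,0]],[0.72,[0,-3.7,0],[0,0,0]],[0.79,[0,-3.5,0],[0,0,0]],[1,[0,0,0],[0,0,0]],[1,[0,0,0],[0,0,0]],[1,[0,0,0],[0,0,0]]], squeeze=12)

```text
time_s: 7.9
ee_pos: [0.6335, 0.1995, 0.0892]
eef_rot: [2.182, -0.0, -3.024]
force: [-0.5, -0.4, 0.4]
grip_width: 0.0184
grip_force: 11.8
```

```bash
cat > dfit.py <<'E'
from h import *
from scipy.optimize import minimize
def dishfit(z0, ps):  # fit slip d (edge distance beyond grasp tip) of dish in hand & tilt about tool x, from side/top outlines
    pass
E
python3 - <<'E'
from h import *
o=ctrl.get_obs(); print(o["time_s"],o["ee_pos"],o["eef_rot"],o["force"],o["moment"],o["qpos"])
p,M=cur(); u,z=frame(YAW)
# tip location in (s,h) and in-hand dish: project dish with depth d along tool -z from tip to front edge
from scipy.optimize import minimize
C={n:ctrl.camera(n) for n in("side","top")}
reg={}
for n in C:
    l=ctrl.outline_of("dish_mid",n); px=proj(C[n],[[.63,.24,.08]])[0]
    l=[d["region"] for d in l if np.hypot(*(np.argwhere(d["region"]).mean(0)[::-1]-px))<25]
    print(n,len(l)); 
    if l: reg[n]=l[0].astype(np.float32)
    np.save(f"reg_{n}.npy",l[0]) if l else 0
S0=[(proj(C[n],[p])[0]) for n in C]; print(S0)
# model: dish frame: x_d = tool z (front->rear), z_d = tool y ; y_d=z×x = tool y × tool z= tool x
def parts(v):
    dep,lat,yw=v; B=np.c_[M[:,2],M[:,0],M[:,1]]@R.from_euler('z',yw).as_matrix()
    c=p+M[:,2]*(.06-dep)+M[:,0]*lat
    return [P@B.T+c for P in DISH]
def cost(v,ns):
    v=np.array(v)*[1,1,10]; s=0
    for n in ns:
        m=sil(C[n],parts(v)); w=np.where((m>0)&(reg[n]==0),.3,1)  # occlusion tolerated
        s+=(w*abs(m-reg[n])).sum()/reg[n].sum()
    return s
x0=np.array([.022,0,0])
for ns in(list(reg),["side"],["top"]):
    if set(ns)<=set(reg):
        r=minimize(cost,x0,args=(ns,),method="Nelder-Mead",options=dict(initial_simplex=np.array([x0,x0+[.01,0,0],x0+[0,.01,0],x0+[0,0,.01]])))
        v=r.x*[1,1,10]; print(ns,v,r.fun)
        rear=p+M[:,2]*(.12-v[0])+M[:,0]*v[1]
        for nm,o_ in(("lid edge",.009),("base edge",-.009)):
            q=rear+M[:,1]*o_; print(nm,q)
E
```

```text
7.9 [0.6335 0.1995 0.0892] [ 2.1816 -0.0002 -3.0237] [-0.4908 -0.3604  0.3745] [-0.3297 -0.0338  0.057 ] [-0.0868  0.7946  1.3407  0.9498  1.404  -2.1462]
side 1
top 1
[array([253.9595, 153.5064]), array([219.7707, 184.618 ])]
['side', 'top'] [0.0175 0.0006 0.005 ] 0.2732224419572884
lid edge [0.6224 0.2879 0.0378]
base edge [0.6236 0.2777 0.023 ]
['side'] [ 0.0345  0.0128 -0.1692] 0.1939385775862069
lid edge [0.6119 0.2727 0.0475]
base edge [0.6131 0.2624 0.0328]
['top'] [0.0186 0.0002 0.0035] 0.03696289062500001
lid edge [0.6229 0.287  0.0384]
base edge [0.6241 0.2768 0.0237]
```

```bash
cat >> h.py <<'E'
PTS=np.array([[117.5,-9],[120,-4],[120,9.]])
def stand(a,srear,hb=32.7,dep=30.6,**k):
    """TCP pose for dish pinched (front edge dep behind tip) at angle a, lowest point at hb, rearmost lid edge at s=srear"""
    A=np.radians(a); zt=np.array([np.cos(A),-np.sin(A)]); yt=np.array([np.sin(A),np.cos(A)])
    q=(PTS[:,:1]-dep)*zt+PTS[:,1:]*yt
    return pose(srear-q[2,0],hb-q[:,1].min(),a,**k)
E
python3 - <<'E'
from h import *
A=np.linspace(35,95,11)[1:]
rows([(*stand(a,64+6*(a-35)/60),1) for a in A])
E
```

```text
[ [0.3, 9.3, 0.4] , [0.105, 0.001, -0.001] ]
-- [0.6325 0.205  0.0965]
[ [0.0, 8.7, 1.0] , [0.105, -0.0, 0.0] ]
-- [0.6318 0.2114 0.1024]
[ [-0.0, 8.7, 1.1] , [0.105, 0.0, -0.0] ]
-- [0.6309 0.2185 0.1075]
[ [0.0, 8.8, 1.3] , [0.105, -0.0, 0.0] ]
-- [0.63   0.2263 0.1118]
[ [0.0, 9.1, 1.3] , [0.105, 0.0, -0.0] ]
-- [0.629  0.2346 0.1154]
[ [-0.0, 9.4, 0.9] , [0.105, -0.0, 0.0] ]
-- [0.6279 0.2435 0.1185]
[ [0.0, 9.5, 1.0] , [0.105, 0.0, -0.0] ]
-- [0.6268 0.2527 0.1207]
[ [0.0, 9.7, 1.0] , [0.105, -0.0, -0.0] ]
-- [0.6257 0.2623 0.1219]
[ [0.0, 9.8, 1.0] , [0.105, 0.0, -0.0] ]
-- [0.6245 0.2721 0.1222]
[ [0.0, 10.0, -0.2] , [0.105, 0.0, -0.0] ]
-- [0.6233 0.282  0.1225]
```

Emit:
carry_out(commands=[[1,[0.3,9.3,0.4],[0.105,0,0]],[1,[0,8.7,1],[0.105,0,0]],[1,[0,8.7,1.1],[0.105,0,0]],[1,[0,8.8,1.3],[0.105,0,0]],[1,[0,9.1,1.3],[0.105,0,0]],[1,[0,9.4,0.9],[0.105,0,0]],[1,[0,9.5,1],[0.105,0,0]]])

```text
time_s: 8.98
ee_pos: [0.6287, 0.2527, 0.1247]
eef_rot: [2.919, 0.006, -3.025]
force: [-1.9, -5.2, 18.6]
grip_width: 0.0189
grip_force: 12.3
```

```bash
python3 - <<'E'
from h import *
o=ctrl.get_obs(); print(o["time_s"],o["ee_pos"],o["eef_rot"],o["force"],o["moment"],o["grip_width"])
a=[ctrl.camera(n)["img"] for n in("side","top")]
s=cv2.resize(a[0][80:220,180:330],None,fx=2.6,fy=2.6); t=cv2.resize(a[1][120:260,150:300],None,fx=2.6,fy=2.6)
cv2.imwrite("pics/p4.png",np.hstack([s,t]))
rows([(*stand(a,64+6*(a-35)/60),1) for a in(83,89,95)])
E
```

```text
8.975 [0.6287 0.2527 0.1247] [ 2.919   0.0065 -3.0252] [-1.9428 -5.2176 18.6038] [0.0223 0.5699 0.1184] 0.018917964477844308
[ [1.7, 6.5, 4.6] , [0.101, 0.007, 0.002] ]
-- [0.6257 0.2623 0.1219]
[ [0.0, 9.8, 1.0] , [0.105, -0.0, 0.0] ]
-- [0.6245 0.2721 0.1222]
[ [0.0, 10.0, -0.2] , [0.105, 0.0, -0.0] ]
-- [0.6233 0.282  0.1225]
```

View pics/p4.png

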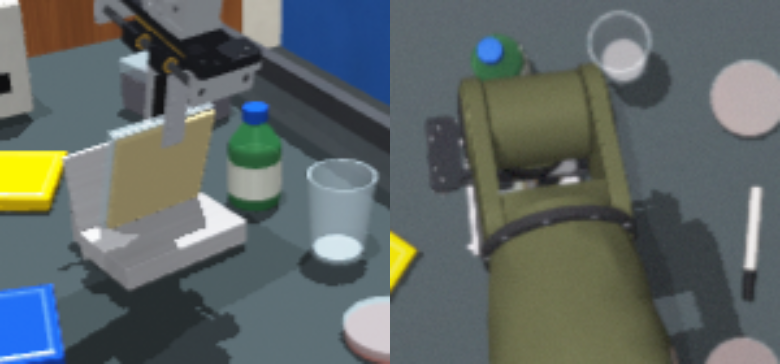

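The dish stands at about 77° with its edge on the slab near (180,215). The slab pushes up with 18 N, so I'm pressing; I'll relieve that by raising the tool.

Emit:
carry_out(commands=[[1,[0,0,-2.5],[0,0,0]],[1,[0,0,-2],[0,0,0]],[1,[0,0,0],[0,0,0]]])

```text
time_s: 9.45
ee_pos: [0.6271, 0.2516, 0.1252]
eef_rot: [2.917, -0.0, -3.024]
force: [-0.5, -0.2, 4.4]
grip_width: 0.0182
grip_force: 12.0
```

```bash
python3 - <<'E'
from h import *
o=ctrl.get_obs(); print(o["time_s"],o["ee_pos"],o["eef_rot"],o["force"],o["moment"],o["grip_width"])
p,M=cur(); h=p[2]*1e3; A=np.pi-(np.pi-(np.pi-o["eef_rot"][0]))  # tilt from down
a=np.pi/2-A; print(np.degrees(a))
# dep such that lowest pt at 32
for dep in np.arange(22,32,1.): print(dep, h-max((PTS[:,0]-dep)*np.sin(a)-PTS[:,1]*np.cos(a)))
u,_=frame(YAW); print("s",(p[:2]-C0)@u[:2]*1e3)
E
```

```text
9.45 [0.6271 0.2516 0.1252] [ 2.9166 -0.0001 -3.024 ] [-0.4753 -0.2007  4.406 ] [0.2757 0.0985 0.0083] 0.018220801188809085
77.10823386417393
22.0 28.79009748813378
23.0 29.76489075509612
24.0 30.73968402205844
25.0 31.714477289020778
26.0 32.6892705559831
27.0 33.66406382294542
28.0 34.63885708990776
29.0 35.61365035687008
30.0 36.58844362383242
31.0 37.56323689079474
s 38.12016270270909
```

```bash
python3 - <<'E'
from h import *
rows([(*stand(a,s,33.2,25.3),1) for a,s in((81,68.5),(85,69),(89,69.5),(93,70),(97,70.5),(100,70.5))])
E
```

```text
[ [0.2, 7.0, -0.6] , [0.068, 0.0, -0.002] ]
-- [0.6262 0.2582 0.1274]
[ [0.0, 7.0, 0.6] , [0.07, 0.0, -0.0] ]
-- [0.6253 0.2651 0.1279]
[ [-0.0, 7.0, 0.5] , [0.07, 0.0, 0.0] ]
-- [0.6245 0.2721 0.128 ]
[ [-0.0, 7.1, -0.2] , [0.07, 0.0, -0.0] ]
-- [0.6237 0.2792 0.1282]
[ [0.0, 7.1, -0.4] , [0.07, -0.0, 0.0] ]
-- [0.6228 0.2863 0.1283]
[ [-0.0, 5.0, -0.3] , [0.052, -0.0, -0.0] ]
-- [0.6222 0.2912 0.128 ]
```

Emit:
carry_out(commands=[[1,[0.2,7,-0.6],[0.068,0,-0.002]],[1,[0,7,0.6],[0.07,0,0]],[1,[0,7,0.5],[0.07,0,0]],[1,[0,7.1,-0.2],[0.07,0,0]],[1,[0,7.1,-0.4],[0.07,0,0]],[1,[0,5,-0.3],[0.052,0,0]],[1,[0,0,0],[0,0,0]]])

```text
time_s: 10.32
ee_pos: [0.622, 0.2916, 0.1275]
eef_rot: [-2.965, -0.0, -3.021]
force: [-0.0, -1.9, 4.4]
grip_width: 0.018
grip_force: 12.0
```

```bash
python3 - <<'E'
from h import *
o=ctrl.get_obs(); print(o["time_s"],o["ee_pos"],o["eef_rot"],o["force"],o["moment"],o["grip_width"])
rows([(*stand(a,s,33,25.3),n) for a,s,n in((101,71.5,1),(102,72.5,1),(102,75.5,3))])
E
```

```text
10.325 [0.622  0.2916 0.1275] [-2.9652 -0.0001 -3.0207] [-0.0122 -1.912   4.3606] [-0.568  -0.1145 -0.0518] 0.018030539140513627
[ [-0.2, 2.2, -0.6] , [0.016, 0.0, 0.002] ]
-- [0.6219 0.2939 0.1277]
[ [-0.0, 2.6, -0.3] , [0.017, -0.0, 0.0] ]
-- [0.6216 0.2965 0.1275]
[ [-0.0, 1.0, -0.2] , [0.0, 0.0, -0.0] ]
[ [0.0, 1.0, -0.2] , [0.0, 0.0, -0.0] ]
[ [-0.0, 1.0, -0.2] , [0.0, 0.0, -0.0] ]
-- [0.6212 0.2995 0.1275]
```

Emit:
carry_out(commands=[[1,[0,2.2,-0.8],[0.017,0,0.001]],[1,[0,2.6,-0.5],[0.017,0,0]],[1,[0,0,0],[0,0,0]]])

```text
time_s: 10.7
ee_pos: [0.6211, 0.2966, 0.1276]
eef_rot: [-2.932, -0.001, -3.022]
force: [-0.0, 0.4, -1.4]
grip_width: 0.0179
grip_force: 12.0
```

```bash
python3 - <<'E'
from h import *
o=ctrl.get_obs(); print(o["time_s"],o["ee_pos"],o["eef_rot"],o["force"],o["moment"],o["grip_width"])
a=[ctrl.camera(n)["img"] for n in("side",)]
cv2.imwrite("pics/p5.png",cv2.resize(a[0][90:210,190:300],None,fx=5,fy=5.,interpolation=cv2.INTER_CUBIC))
E
```

```text
10.7 [0.6211 0.2966 0.1276] [-2.9323 -0.0008 -3.0224] [-0.0439  0.4394 -1.3842] [ 0.2014  0.0247 -0.0226] 0.017875497892006074
```

View pics/p5.png

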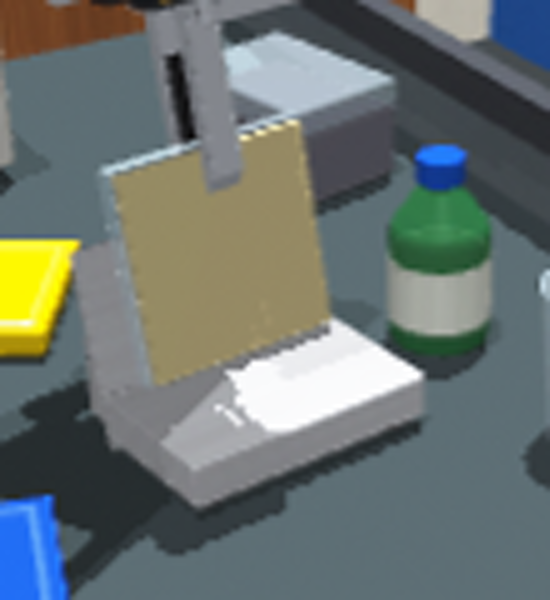

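The dish stands on edge, parallel to the backboard and nearly against it. Its lower edge runs from (150,385) to (330,325). It's now carrying its own weight, so I'll ease it back until it touches.

Emit:
carry_out(commands=[[1,[0,1,0.4],[0,0,0]],[1,[0,1,0.3],[0,0,0]],[1,[0,0,0],[0,0,0]]])

```text
time_s: 11.12
ee_pos: [0.6214, 0.2979, 0.1273]
eef_rot: [-2.932, 0.0, -3.023]
force: [0.0, -1.8, 0.3]
grip_width: 0.018
grip_force: 12.0
```

Emit:
carry_out(commands=[[1,[0,1,0],[0,0,0]],[1,[0,1,0],[0,0,0]],[1,[0,0,0],[0,0,0]]])

```text
time_s: 11.5
ee_pos: [0.6212, 0.2994, 0.1271]
eef_rot: [-2.931, 0.0, -3.023]
force: [-0.2, -5.8, 5.4]
grip_width: 0.018
grip_force: 12.0
```

Emit:
carry_out(commands=[[1,[0,-0.6,-0.3],[0,0,0]],[1,[0,0,0],[0,0,0]],[0.79,[0,0,0],[0,0,0]],[0.77,[0,0,0],[0,0,0]],[0.74,[0,0,0],[0,0,0]],[0.7,[0,0,0],[0,0,0]],[0.65,[0,0,0],[0,0,0]],[0.6,[0,0,0],[0,0,0]]], squeeze=4)

```text
time_s: 12.5
ee_pos: [0.621, 0.2995, 0.1271]
eef_rot: [-2.933, 0.0, -3.023]
force: [-0.1, -0.3, 0.6]
grip_width: 0.0365
grip_force: 0.0
```

```bash
python3 - <<'E'
from h import *
o=ctrl.get_obs(); print(o["time_s"],o["ee_pos"],o["eef_rot"],o["force"],o["moment"],o["grip_width"],o["qpos"])
a=[ctrl.camera(n)["img"] for n in("side",)]
cv2.imwrite("pics/p6.png",cv2.resize(a[0][90:210,190:300],None,fx=5,fy=5.,interpolation=cv2.INTER_CUBIC))
E
```

```text
12.5 [0.621  0.2995 0.1271] [-2.9327  0.0002 -3.0228] [-0.071  -0.2719  0.607 ] [ 0.0595 -0.0069  0.0134] 0.03650479662287413 [ 0.4727  0.7317  1.0766 -0.1985  1.4097 -1.1774]
```

View pics/p6.png

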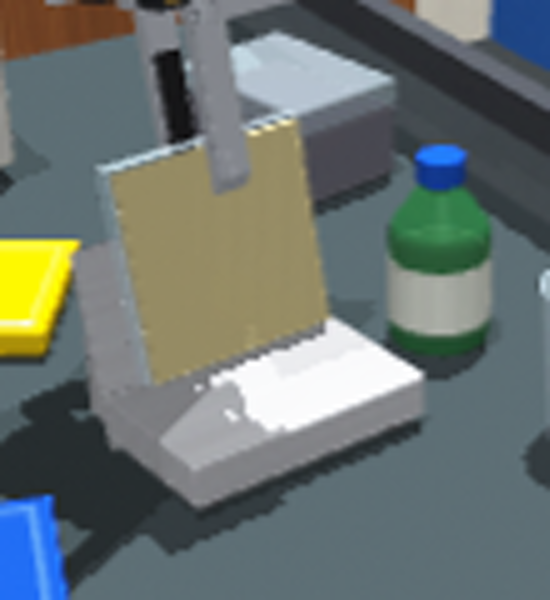

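Released: the dish leans on the backboard by itself, with the gripper open to 36 mm and about zero force. I'll withdraw fully so it plainly stands alone, then come back and take the top edge.

Emit:
carry_out(commands=[[0.6,[0,0,-15],[0,0,0]],[0.6,[0,0,-25],[0,0,0]],[0.6,[0,0,0],[0,0,0]],[0.6,[0,0,0],[0,0,0]],[0.6,[0,0,0],[0,0,0]],[0.6,[0,0,20],[0,0,0]],[0.6,[0,0,20],[0,0,0]],[0.6,[0,0,0],[0,0,0]]])

```text
time_s: 13.55
ee_pos: [0.6204, 0.2988, 0.125]
eef_rot: [-2.931, -0.003, -3.023]
force: [-1.1, 0.3, 0.7]
grip_width: 0.0377
grip_force: 0.0
```

Emit:
carry_out(commands=[[0.7,[0,0,0],[0,0,0]],[0.76,[0,0,0],[0,0,0]],[1,[0,0,0],[0,0,0]],[1,[0,0,0],[0,0,0]],[1,[0,0,0],[0,0,0]]], squeeze=15)

```text
time_s: 14.18
ee_pos: [0.6213, 0.2994, 0.1277]
eef_rot: [-2.933, 0.001, -3.023]
force: [-0.2, -1.7, 6.4]
grip_width: 0.0177
grip_force: 15.0
```

```bash
python3 - <<'E'
from h import *
o=ctrl.get_obs(); print(o["time_s"],o["ee_pos"],o["eef_rot"],o["force"],o["moment"],o["grip_width"],o["qpos"])
p,M=cur()
# lift 60 up & 10 forward at a=102, then upright a=90 high
A=pose(*[(p[:2]-C0)@frame(YAW)[0][:2]*1e3-25, p[2]*1e3+50],102); B=pose((p[:2]-C0)@frame(YAW)[0][:2]*1e3-60,280,90)
e=rows([(*A,3),(*B,4)])
c=np.array([.5705,-.203]); T=(np.r_[c+.07*frame(1.364)[0][:2],.28],pose(0,0,90,yaw=1.364,flip=-1)[1])
print("tray target",T[0]); w=R.from_matrix(e[1].T@T[1]).as_rotvec(); print(w)
E
```

```text
14.175 [0.6213 0.2994 0.1277] [-2.9325  0.001  -3.0229] [-0.2486 -1.6837  6.4051] [-0.6563 -0.0322 -0.0056] 0.017742648811522058 [ 0.4726  0.7311  1.0761 -0.1989  1.41   -1.1774]
[ [-0.0, -11.6, -14.6] , [0.0, 0.0, -0.0] ]
[ [0.0, -11.6, -14.6] , [0.0, 0.0, -0.0] ]
[ [0.0, -11.6, -14.6] , [0.0, 0.0, -0.0] ]
-- [0.6242 0.2746 0.1777]
[ [0.0, -13.9, -23.2] , [-0.052, 0.0, 0.0] ]
[ [-0.0, -12.6, -23.9] , [-0.052, 0.0, 0.0] ]
[ [-0.0, -11.4, -24.5] , [-0.052, 0.0, 0.0] ]
[ [0.0, -10.1, -25.1] , [-0.052, 0.0, 0.0] ]
-- [0.6284 0.2399 0.28  ]
tray target [ 0.5849 -0.1345  0.28  ]
[ 0.     -0.     -2.8156]
```

Emit:
carry_out(commands=[[1,[0,-6,-7],[0,0,0]],[1,[0,-11.6,-14.6],[0,0,0]],[1,[0,-11.6,-14.6],[0,0,0]],[1,[0,-13.9,-23.2],[-0.052,0,0]],[1,[0,-12.6,-24],[-0.052,0,0]],[1,[0,-11.4,-24.5],[-0.052,0,0]],[1,[0,-10,-25],[-0.052,0,0]],[1,[0,0,-10],[0,0,0]],[1,[0,0,0],[0,0,0]]])

```text
time_s: 15.3
ee_pos: [0.6277, 0.2441, 0.2813]
eef_rot: [-3.14, 0.001, -3.023]
force: [-0.1, -0.2, -2.1]
grip_width: 0.018
grip_force: 15.0
```

```bash
python3 - <<'E'
from h import *
o=ctrl.get_obs(); print(o["time_s"],o["ee_pos"],o["eef_rot"],o["force"],o["moment"],o["grip_width"],o["qpos"])
p,M=cur(); q=np.array([.5849,-.1345,.27]); n=20
w=R.from_matrix(M.T@pose(0,0,90,yaw=1.364,flip=-1)[1]).as_rotvec(); print(w)
a=np.linalg.norm(w); 
if w[2]<0: w=w/a*(a-2*np.pi)
for i in range(n):
    print("[1,",np.round(M.T@(q-p)/n*1e3,1).tolist(),",",np.round(w/n,3).tolist(),"],"); M=M@R.from_rotvec(w/n).as_matrix()
E
```

```text
15.3 [0.6277 0.2441 0.2813] [-3.1398  0.0011 -3.0227] [-0.1353 -0.1731 -2.0943] [0.0572 0.0444 0.0275] 0.018035970801112702 [ 0.3174  0.5561  0.9893 -0.002   1.5955 -1.3723]
[-0.0019 -0.0023 -2.8159]
[1, [4.4, -18.5, 0.6] , [0.0, 0.0, 0.173] ],
[1, [1.1, -19.0, 0.6] , [0.0, 0.0, 0.173] ],
[1, [-2.2, -18.9, 0.6] , [0.0, 0.0, 0.173] ],
[1, [-5.4, -18.3, 0.6] , [0.0, 0.0, 0.173] ],
[1, [-8.5, -17.1, 0.6] , [0.0, 0.0, 0.173] ],
[1, [-11.3, -15.3, 0.6] , [0.0, 0.0, 0.173] ],
[1, [-13.8, -13.2, 0.6] , [0.0, 0.0, 0.173] ],
[1, [-15.8, -10.6, 0.6] , [0.0, 0.0, 0.173] ],
[1, [-17.4, -7.7, 0.6] , [0.0, 0.0, 0.173] ],
[1, [-18.5, -4.6, 0.6] , [0.0, 0.0, 0.173] ],
[1, [-19.0, -1.3, 0.6] , [0.0, 0.0, 0.173] ],
[1, [-18.9, 2.0, 0.6] , [0.0, 0.0, 0.173] ],
[1, [-18.3, 5.2, 0.6] , [0.0, 0.0, 0.173] ],
[1, [-17.1, 8.3, 0.6] , [0.0, 0.0, 0.173] ],
[1, [-15.4, 11.1, 0.6] , [0.0, 0.0, 0.173] ],
[1, [-13.3, 13.6, 0.6] , [0.0, 0.0, 0.173] ],
[1, [-10.7, 15.7, 0.6] , [0.0, 0.0, 0.173] ],
[1, [-7.9, 17.4, 0.6] , [0.0, 0.0, 0.173] ],
[1, [-4.8, 18.4, 0.6] , [0.0, 0.0, 0.173] ],
[1, [-1.5, 19.0, 0.6] , [0.0, 0.0, 0.173] ],
```

Mass is about 180 g. The transfer goes next, turning the dish half a turn on the way.

Emit:
carry_out(commands=[[1,[4.4,-18.5,0.6],[0,0,0.173]],[1,[1.1,-19,0.6],[0,0,0.173]],[1,[-2.2,-18.9,0.6],[0,0,0.173]],[1,[-5.4,-18.3,0.6],[0,0,0.173]],[1,[-8.5,-17.1,0.6],[0,0,0.173]],[1,[-11.3,-15.3,0.6],[0,0,0.173]],[1,[-13.8,-13.2,0.6],[0,0,0.173]],[1,[-15.8,-10.6,0.6],[0,0,0.173]],[1,[-17.4,-7.7,0.6],[0,0,0.173]],[1,[-18.5,-4.6,0.6],[0,0,0.173]]])

```text
time_s: 16.55
ee_pos: [0.606, 0.0548, 0.2736]
eef_rot: [-3.14, 0.002, 1.526]
force: [0.0, -0.0, -2.6]
grip_width: 0.0179
grip_force: 15.0
```

Emit:
carry_out(commands=[[1,[-19,-1.3,0.6],[0,0,0.173]],[1,[-18.9,2,0.6],[0,0,0.173]],[1,[-18.3,5.2,0.6],[0,0,0.173]],[1,[-17.1,8.3,0.6],[0,0,0.173]],[1,[-15.4,11.1,0.6],[0,0,0.173]],[1,[-13.3,13.6,0.6],[0,0,0.173]],[1,[-10.7,15.7,0.6],[0,0,0.173]],[1,[-7.9,17.4,0.6],[0,0,0.173]],[1,[-4.8,18.4,0.6],[0,0,0.173]],[1,[-1.5,19,0.6],[0,0,0.173]]])

```text
time_s: 17.8
ee_pos: [0.5857, -0.1344, 0.2678]
eef_rot: [3.14, 0.002, -0.204]
force: [-0.2, 0.4, -1.3]
grip_width: 0.018
grip_force: 15.0
```

```bash
python3 - <<'E'
from h import *
o=ctrl.get_obs(); print(o["time_s"],o["ee_pos"],o["eef_rot"],o["force"],o["grip_width"],o["qpos"])
print(ctrl.get_obs()["time_s"])
E
```

```text
17.8 [ 0.5857 -0.1344  0.2678] [ 3.14    0.0018 -0.2042] [-0.169   0.4289 -1.2718] 0.017985187080573364 [-0.2857  0.3805  1.2706 -0.0017  1.4922  1.4894]
17.8
```

```bash
cat >> h.py <<'E'
CT=np.array([.5705,-.203]); KT=dict(yaw=1.364,c=CT,flip=-1)
def lay(a,sp,hb,dep=24.6):
    """pinched, lid side lower: lid rear corner (120,-9) at (sp,hb)"""
    A=np.radians(a); q=(120-dep)*np.array([np.cos(A),-np.sin(A)])-9*np.array([np.sin(A),np.cos(A)])
    return pose(sp-q[0],hb-q[1],a,**KT)
E
python3 - <<'E'
from h import *
e=rows([(*lay(90,72,70),2),(*lay(80,74,30),2),(*lay(70,75,12),2),(*lay(64,76,7),1),(*lay(58,77,5),1)])
rows([(*lay(52,78,5),1),(*lay(46,79,5),1),(*lay(40,80,5),1),(*lay(35,82,4.5),1),(*lay(31,83,4),1)],e)
E
```

```text
[ [-0.3, -5.4, 51.2] , [0.001, 0.001, 0.001] ]
[ [-0.4, -5.4, 51.2] , [0.001, 0.001, 0.001] ]
-- [ 0.5871 -0.1237  0.1654]
[ [-0.0, 7.4, 19.9] , [0.087, -0.0, -0.0] ]
[ [0.0, 9.1, 19.2] , [0.087, -0.0, -0.0] ]
-- [ 0.5841 -0.1381  0.1255]
[ [0.0, 9.4, 8.9] , [0.087, -0.0, 0.0] ]
[ [0.0, 10.2, 8.0] , [0.087, -0.0, 0.0] ]
-- [ 0.5809 -0.1533  0.1047]
[ [-0.0, 10.8, 4.6] , [0.105, 0.0, -0.0] ]
-- [ 0.5792 -0.1616  0.0967]
[ [-0.0, 10.0, 1.8] , [0.105, 0.0, 0.0] ]
-- [ 0.5775 -0.1696  0.0907]
[ [0.0, 9.2, 0.1] , [0.105, 0.0, 0.0] ]
-- [ 0.5759 -0.1772  0.0857]
[ [0.0, 9.2, 0.2] , [0.105, 0.0, -0.0] ]
-- [ 0.5744 -0.1842  0.0799]
[ [-0.0, 9.3, 0.3] , [0.105, 0.0, 0.0] ]
-- [ 0.5731 -0.1906  0.0732]
[ [0.0, 7.4, 1.4] , [0.087, -0.0, -0.0] ]
-- [ 0.5724 -0.1942  0.0666]
[ [-0.0, 6.5, 0.7] , [0.07, 0.0, -0.0] ]
-- [ 0.5717 -0.1973  0.0608]
```

Emit:
carry_out(commands=[[1,[-0.3,-5.4,51.2],[0.001,0.001,0.001]],[1,[-0.4,-5.4,51.2],[0.001,0.001,0.001]],[1,[0,7.4,19.9],[0.087,0,0]],[1,[0,9.1,19.2],[0.087,0,0]],[1,[0,9.4,8.9],[0.087,0,0]],[1,[0,10.2,8],[0.087,0,0]],[1,[0,10.8,4.6],[0.105,0,0]],[1,[0,10,1.8],[0.105,0,0]],[1,[0,0,0],[0,0,0]]], squeeze=25)

```text
time_s: 18.92
ee_pos: [0.5772, -0.1702, 0.0897]
eef_rot: [-2.582, 0.002, -0.203]
force: [0.5, 0.0, -0.8]
grip_width: 0.0176
grip_force: 25.0
```

```bash
python3 - <<'E'
from h import *
o=ctrl.get_obs(); print(o["time_s"],o["ee_pos"],o["eef_rot"],o["force"],o["moment"],o["grip_width"],o["qpos"])
a=[ctrl.camera(n)["img"] for n in("side","top")]
s=cv2.resize(a[0][170:360,230:420],None,fx=2,fy=2); t=cv2.resize(a[1][130:320,230:420],None,fx=2,fy=2)
cv2.imwrite("pics/p7.png",np.hstack([s,t]))
rows([(*lay(52,78,5),1),(*lay(46,79,5),1),(*lay(40,80,5),1),(*lay(35,82,4.5),1),(*lay(31,83,4),1)])
E
```

```text
18.925 [ 0.5772 -0.1702  0.0897] [-2.5817  0.002  -0.2028] [ 0.54    0.0189 -0.8407] [-0.3974  0.2952  0.016 ] 0.017618063990725942 [-0.5739  0.636   1.4162  0.5314  1.3488  1.0117]
[ [-0.6, 10.0, 0.6] , [0.106, 0.003, 0.005] ]
-- [ 0.5759 -0.1772  0.0857]
[ [0.0, 9.2, 0.2] , [0.105, -0.0, -0.0] ]
-- [ 0.5744 -0.1842  0.0799]
[ [-0.0, 9.3, 0.3] , [0.105, 0.0, 0.0] ]
-- [ 0.5731 -0.1906  0.0732]
[ [0.0, 7.4, 1.4] , [0.087, -0.0, 0.0] ]
-- [ 0.5724 -0.1942  0.0666]
[ [-0.0, 6.5, 0.7] , [0.07, 0.0, 0.0] ]
-- [ 0.5717 -0.1973  0.0608]
```

View pics/p7.png

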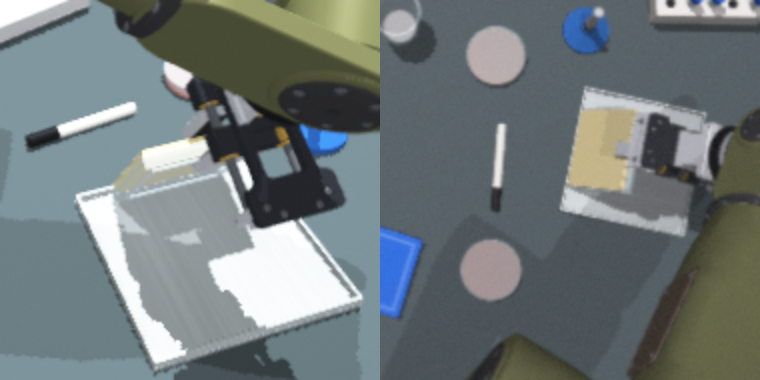

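```bash
python3 - <<'E'
from h import *
p,M=cur(); a=np.radians(58); 
C={n:ctrl.camera(n) for n in("side","top")}
u,z=frame(1.364); v=np.cross(z,u)
o=np.r_[CT,0]
up=-M[:,1]
for n,(x0,y0,k) in(("side",(230,170,0)),("top",(230,130,380))):
    img=cv2.imread("pics/p7.png") if n=="side" else img
    def pt(X,col):
        q=(proj(C[n],[X])[0]-[x0,y0])*2+[k+1,1]; cv2.circle(img,tuple(int(round(i)) for i in q),2,col,-1)
    for l in(-.06,-.03,0,.03,.06):
        pt(p+M[:,2]*.0954-up*.009+v*l,(0,0,255)); pt(p+M[:,2]*.0954+up*.004+v*l,(255,0,255)); pt(p-M[:,2]*.0246+up*.009+v*l,(0,255,0)); pt(o+u*.092+z*.011+v*l,(255,0,0))
cv2.imwrite("pics/p7b.png",img)
E
```

```text
(no output)
```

View pics/p7b.png

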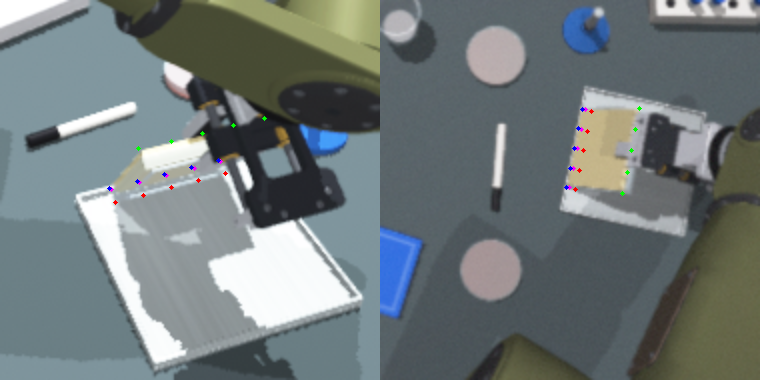

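The projected model (red is the lid's pivot edge, blue the far rim) agrees with the picture. The dish is over the tray, centred sideways, with its lower edge just inside the far rim. I'll keep a bit more margin from that rim and go on down.

```bash
python3 - <<'E'
from h import *
rows([(*lay(52,76,5),1),(*lay(46,76.5,5),1),(*lay(40,77,4.5),1),(*lay(35,78,4),1),(*lay(31,79,3.5),1)])
E
```

```text
[ [-1.0, 12.5, 0.1] , [0.106, 0.002, 0.007] ]
-- [ 0.5755 -0.1792  0.0857]
[ [-0.0, 9.6, -0.1] , [0.105, -0.0, -0.0] ]
-- [ 0.5739 -0.1867  0.0799]
[ [0.0, 10.0, 0.3] , [0.105, 0.0, 0.0] ]
-- [ 0.5725 -0.1935  0.0727]
[ [0.0, 8.1, 0.7] , [0.087, -0.0, 0.0] ]
-- [ 0.5715 -0.1981  0.0661]
[ [-0.0, 6.5, 0.7] , [0.07, -0.0, -0.0] ]
-- [ 0.5709 -0.2012  0.0603]
```

Emit:
carry_out(commands=[[1,[-1,12.5,0.1],[0.106,0.002,0.006]],[1,[0,9.6,-0.1],[0.105,0,0]],[1,[0,10,0.3],[0.105,0,0]],[1,[0,8.1,0.7],[0.087,0,0]],[1,[0,6.5,0.7],[0.07,0,0]],[1,[0,0,0],[0,0,0]]])

```text
time_s: 19.88
ee_pos: [0.5707, -0.2016, 0.0597]
eef_rot: [-2.109, 0.0, -0.207]
force: [0.8, 1.3, 0.1]
grip_width: 0.0181
grip_force: 25.0
```

```bash
cat > st.py <<'E'
from h import *
def st():
    o=ctrl.get_obs(); print(o["time_s"],o["ee_pos"],o["eef_rot"],"F",o["force"],"M",o["moment"],o["grip_width"],"q",o["qpos"])
    p,M=cur(); u,z=frame(1.364); up=-M[:,1]; A=np.degrees(np.arcsin(-M[2,2]))
    sh=lambda X:np.array([(X[:2]-CT)@u[:2],X[2]])*1e3
    w=o["grip_width"]; print("a",A,"TCP",sh(p),"lower tip",sh(p-up*w/2),"pivot if dep24.6",sh(p+M[:,2]*.0954-up*.009))
if __name__=="__main__": st()
E
python3 st.py
```

```text
19.875 [ 0.5707 -0.2016  0.0597] [-2.1094  0.0004 -0.2074] F [0.7977 1.2986 0.0799] M [-0.0845  0.1648 -0.0063] 0.01809466611116659 q [-0.7412  0.894   1.2824  0.834   1.6381  0.789 ]
a 30.857281388997297 TCP [ 1.4224 59.7133] lower tip [-3.218  51.9466] pivot if dep24.6 [78.7021  3.0565]
```

```bash
python3 - <<'E'
from h import *
rows([(*lay(29,79,3),1),(*lay(27,79,3),1)])
E
```

```text
[ [0.1, 3.0, 0.0] , [0.032, -0.0, -0.001] ]
-- [ 0.5705 -0.2031  0.0571]
[ [-0.0, 3.3, -0.3] , [0.035, -0.0, -0.0] ]
-- [ 0.5701 -0.2049  0.0543]
```

Emit:
carry_out(commands=[[1,[0,3,0],[0.032,0,0]],[1,[0,3.3,-0.3],[0.035,0,0]],[1,[0,0,0],[0,0,0]]], squeeze=12)

```text
time_s: 20.25
ee_pos: [0.5697, -0.2052, 0.0543]
eef_rot: [-2.041, 0.0, -0.208]
force: [0.2, 1.7, -0.2]
grip_width: 0.018
grip_force: 12.0
```

Emit:
carry_out(commands=[[0.79,[0,-0.5,0],[0,0,0]],[0.75,[0,-2,0],[0,0,0]],[0.7,[0,-2.4,0],[0,0,0]],[0.64,[0,-2.8,0],[0,0,0]]])

```text
time_s: 20.75
ee_pos: [0.5706, -0.2018, 0.0619]
eef_rot: [-2.043, -0.001, -0.208]
force: [-0.5, -0.2, -0.4]
grip_width: 0.0329
grip_force: 0.4
```

```bash
python3 st.py
```

```text
20.75 [ 0.5706 -0.2018  0.0619] [-2.0427 -0.0008 -0.2075] F [-0.53   -0.2076 -0.4471] M [-0.4982  0.2698  0.0605] 0.032887526374585696 q [-0.7526  0.9226  1.2657  0.8737  1.6841  0.7771]
a 27.03941963802026 TCP [ 1.2139 61.852 ] lower tip [-6.2615 47.2057] pivot if dep24.6 [82.0946 10.4666]
```

Emit:
carry_out(commands=[[0.58,[0,-2.8,0],[0,0,0]],[0.52,[0,-2.8,0],[0,0,0]],[0.46,[0,-2.8,0],[0,0,0]],[0.4,[0,-2.8,0],[0,0,0]],[0.34,[0,-2.8,0],[0,0,0]],[0.28,[0,-2.8,0],[0,0,0]],[0.22,[0,-2.8,0],[0,0,0]],[0.16,[0,-2.8,0],[0,0,0]],[0.1,[0,-2.8,0],[0,0,0]],[0.04,[0,-2.8,0],[0,0,0]]])

```text
time_s: 22.0
ee_pos: [0.5732, -0.1894, 0.0867]
eef_rot: [-2.043, -0.001, -0.208]
force: [-0.4, -0.6, -0.4]
grip_width: 0.0896
grip_force: 0.4
```

```bash
python3 st.py; python3 - <<'E'
from h import *
def E(th,sp): t=np.radians(th); return np.array([sp-120*np.cos(t),3+120*np.sin(t)])
def wedge(th,a,d,sp,w=90.): # dish edge rests on lower pad d behind tip
    A=np.radians(a); L=E(th,sp)+d*np.array([np.cos(A),-np.sin(A)]); return pose(*low(*L,a,w),a,**KT), L-12.5*np.array([np.sin(A),np.cos(A)])
T=[]
for th,a,d,sp in((27,27,22,79),(26.5,32,20,79),(26,38,18,80),(25,44,16,80),(23,49,15,81),(21,54,14,82),(18.5,58,13,83),(16,62,12,84),(13,65,11,85),(10,68,10,86),(8,70,8.5,87),(6,71,7,88)):
    P,out=wedge(th,a,d,sp); T.append((*P,1)); print(a,"outer tip",out)
rows(T)
E
```

```text
22.0 [ 0.5732 -0.1894  0.0867] [-2.0425 -0.0006 -0.2077] F [-0.383  -0.5932 -0.4346] M [-0.494   0.2953  0.024 ] 0.08963694331552914 q [-0.7366  0.8734  1.2904  0.8862  1.6897  0.8048]
a 27.02733336581504 TCP [13.8891 86.6734] lower tip [-6.4771 46.7495] pivot if dep24.6 [94.7807 35.305 ]
27 outer tip [-13.9935  36.3535]
32 outer tip [-18.0552  35.3448]
38 outer tip [-21.3669  34.6725]
44 outer tip [-25.9307  33.6079]
49 outer tip [-29.0536  30.3664]
54 outer tip [-31.9134  27.3306]
58 outer tip [-34.5105  23.4279]
62 outer tip [-36.7546  19.6127]
65 outer tip [-38.6045  14.742 ]
68 outer tip [-40.0207   9.8834]
70 outer tip [-40.6712   7.4381]
71 outer tip [-40.8826   4.8552]
[ [0.2, -0.0, -2.0] , [0.0, -0.001, 0.0] ]
-- [ 0.573  -0.1911  0.0876]
[ [0.0, 3.0, 1.9] , [-0.087, -0.0, 0.0] ]
-- [ 0.573  -0.1908  0.0841]
[ [-0.0, 2.6, 3.6] , [-0.105, -0.0, -0.0] ]
-- [ 0.5734 -0.1893  0.08  ]
[ [-0.0, 4.0, 3.1] , [-0.105, 0.0, -0.0] ]
-- [ 0.5734 -0.1893  0.075 ]
[ [0.0, 4.7, 5.0] , [-0.087, 0.0, 0.0] ]
-- [ 0.5734 -0.189   0.0681]
[ [-0.0, 4.4, 5.4] , [-0.087, -0.0, -0.0] ]
-- [ 0.5735 -0.1887  0.0611]
[ [0.0, 4.5, 5.6] , [-0.07, 0.0, 0.0] ]
-- [ 0.5734 -0.1891  0.0539]
[ [0.0, 4.1, 6.1] , [-0.07, -0.0, -0.0] ]
-- [ 0.5734 -0.1893  0.0466]
[ [-0.0, 4.0, 6.4] , [-0.052, 0.0, 0.0] ]
-- [ 0.5733 -0.1898  0.039 ]
[ [-0.0, 3.4, 6.8] , [-0.052, 0.0, -0.0] ]
-- [ 0.5732 -0.19    0.0314]
[ [0.0, 1.6, 4.0] , [-0.035, 0.0, 0.0] ]
-- [ 0.5732 -0.1899  0.0271]
[ [-0.0, 1.1, 3.4] , [-0.017, -0.0, -0.0] ]
-- [ 0.5733 -0.1898  0.0236]
```

Emit:
carry_out(commands=[[0.04,[0,0,-2],[0,0,0]],[0.04,[0,3,1.9],[-0.087,0,0]],[0.04,[0,2.6,3.6],[-0.105,0,0]],[0.04,[0,4,3.1],[-0.105,0,0]],[0.04,[0,4.7,5],[-0.087,0,0]],[0.04,[0,0,0],[0,0,0]]])

```text
time_s: 22.75
ee_pos: [0.5736, -0.1884, 0.0686]
eef_rot: [-2.426, -0.002, -0.207]
force: [-0.2, -0.6, -0.7]
grip_width: 0.0902
grip_force: 0.3
```

```bash
cat > tf.py <<'E'
from h import *
from st import st
from scipy.optimize import minimize
st()
C={n:ctrl.camera(n) for n in("side","top")}; reg={}
for n in C:
    px=proj(C[n],[[.573,-.19,.03]])[0]
    l=[d for d in ctrl.outline_of("dish_mid",n)]
    l=[d for d in l if np.hypot(*(np.argwhere(d["region"]).mean(0)[::-1]-px))<35]
    print(n,[(round(d["score"],2),int(d["region"].sum())) for d in l],[ (np.round(d["at"],3),round(d["score"],2)) for d in ctrl.place_of("dish_mid",n)])
    if l: reg[n]=l[0]["region"].astype(np.float32)
def parts(v):
    sp,th,lat,yw=v; u,z=frame(1.364+yw); t=np.radians(th); x=np.cos(t)*u-np.sin(t)*z; y=np.cross(z,u); zz=np.cross(x,y)
    piv=np.r_[CT,.003]+sp/1e3*u+lat/1e3*y; c=piv-.06*x+.009*zz
    B=np.c_[x,-y,-zz]
    return [P@B.T+c for P in DISH]
def cost(v):
    v=np.array(v)*[1,1,1,.02]; s=0
    for n in reg:
        m=sil(C[n],parts(v)); w=np.where((m>0)&(reg[n]==0),.4,1); s+=(w*abs(m-reg[n])).sum()/reg[n].sum()
    return s
for th0 in (22.,8.,0.):
    x0=np.array([80.,th0,0,0]); r=minimize(cost,x0,method="Nelder-Mead",options=dict(initial_simplex=np.vstack([x0]+[x0+5*e for e in np.eye(4)])))
    print("sp,th,lat,yaw",r.x*[1,1,1,.02],r.fun)
E
python3 tf.py
```

```text
22.75 [ 0.5736 -0.1884  0.0686] [-2.4265 -0.0016 -0.2066] F [-0.2051 -0.5681 -0.7067] M [-0.4343  0.2295 -0.0374] 0.09017810278561289 q [-0.6498  0.7305  1.3778  0.6426  1.4243  0.9004]
a 49.02690921336455 TCP [14.9206 68.557 ] lower tip [-19.1225  38.992 ] pivot if dep24.6 [70.6796 -9.373 ]
side [(0.68, 1978)] [(array([ 0.579, -0.171,  0.033]), 0.94), (array([0.408, 0.186, 0.012]), 0.58), (array([0.529, 0.468, 0.011]), 0.48)]
top [(0.96, 1546)] [(array([ 0.578, -0.176,  0.034]), 0.85), (array([0.407, 0.183, 0.009]), 0.66), (array([0.532, 0.468, 0.007]), 0.6)]
sp,th,lat,yaw [82.5148 22.5543  0.0364 -0.0024] 0.22966529790175766
sp,th,lat,yaw [83.0746 22.48   -0.6313 -0.001 ] 0.22865451074366544
sp,th,lat,yaw [82.9103 22.5313 -0.4825  0.0079] 0.23002781567488167
```

Emit:
carry_out(commands=[[0.04,[0,4.4,5.4],[-0.087,0,0]],[0.04,[0,4.5,5.6],[-0.07,0,0]],[0.04,[0,4.1,6.1],[-0.07,0,0]],[0.04,[0,4,6.4],[-0.052,0,0]],[0.04,[0,0,0],[0,0,0]]])

```text
time_s: 23.68
ee_pos: [0.573, -0.1894, 0.0386]
eef_rot: [-2.705, 0.0, -0.207]
force: [-0.6, -0.5, -1.0]
grip_width: 0.0904
grip_force: 0.3
```

```bash
sed -i 's/(22.,8.,0.)/(10.,)/' tf.py; python3 tf.py
```

```text
23.675 [ 0.573  -0.1894  0.0386] [-2.7046  0.0001 -0.2071] F [-0.5625 -0.4617 -0.9828] M [-0.206   0.1741  0.0331] 0.0904408414353677 q [-0.5602  0.6756  1.4441  0.4374  1.2155  1.0232]
a 64.96051511917013 TCP [13.8429 38.615 ] lower tip [-27.1276  19.4757] pivot if dep24.6 [ 46.0661 -51.6282]
side [(0.93, 2293)] [(array([0.532, 0.465, 0.009]), 0.85), (array([0.411, 0.185, 0.008]), 0.73), (array([ 0.58 , -0.178,  0.024]), 0.61)]
top [(0.6, 1029)] [(array([0.408, 0.182, 0.01 ]), 0.67), (array([0.532, 0.47 , 0.004]), 0.57), (array([ 0.578, -0.178,  0.027]), 0.56)]
sp,th,lat,yaw [86.2228 13.7741 -1.1721  0.0152] 0.4011409158392658
```

Emit:
carry_out(commands=[[0.04,[0,3.4,6.8],[-0.052,0,0]],[0.04,[0,1.6,4],[-0.035,0,0]],[0.04,[0,1.1,3.4],[-0.017,0,0]],[0.04,[0,0,0],[0,0,0]]])

```text
time_s: 24.48
ee_pos: [0.5731, -0.1897, 0.0232]
eef_rot: [-2.809, -0.0, -0.207]
force: [-0.2, -0.8, 0.1]
grip_width: 0.0907
grip_force: 0.3
```

```bash
sed -i 's/(10.,)/(6.,)/' tf.py; python3 tf.py
```

```text
24.475 [ 0.5731 -0.1897  0.0232] [-2.8091 -0.0003 -0.2074] F [-0.1502 -0.8     0.1432] M [-0.2581  0.2293  0.0146] 0.09066665539801037 q [-0.5208  0.6692  1.4686  0.3498  1.134   1.0873]
a 70.9518435469138 TCP [13.5915 23.244 ] lower tip [-29.2596   8.4489] pivot if dep24.6 [ 36.2192 -69.8696]
side [(0.65, 2109)] [(array([0.532, 0.465, 0.01 ]), 0.96), (array([0.409, 0.188, 0.01 ]), 0.83), (array([ 0.576, -0.171,  0.018]), 0.66)]
top [(0.82, 1019)] [(array([0.406, 0.188, 0.008]), 0.94), (array([0.533, 0.471, 0.01 ]), 0.91), (array([ 0.577, -0.18 ,  0.02 ]), 0.63)]
sp,th,lat,yaw [87.1432  7.5759 -0.064  -0.0122] 0.5170703876233034
```

```bash
python3 - <<'E'
from h import *
w=90.67
rows([(*pose(*low(s,h,a,w),a,**KT),1) for s,h,a in((-29.4,7.9,73),(-29.6,7.1,75),(-30.2,7,75),(-30.8,6.8,76),(-31.2,6.5,77),(-31.6,6.2,78),(-32.2,6.2,78),(-33,6.2,78),(-34,6.2,78),(-36,6.2,78))])
E
```

```text
[ [0.1, 0.0, 2.4] , [-0.036, -0.001, -0.001] ]
-- [ 0.5734 -0.1893  0.0212]
[ [0.0, 0.5, 2.3] , [-0.035, 0.0, 0.0] ]
-- [ 0.5734 -0.1891  0.0188]
[ [0.0, 0.6, -0.1] , [0.0, -0.0, 0.0] ]
-- [ 0.5733 -0.1897  0.0187]
[ [-0.0, 0.6, 0.8] , [-0.017, -0.0, 0.0] ]
-- [ 0.5732 -0.1901  0.0178]
[ [0.0, 0.5, 1.0] , [-0.017, -0.0, 0.0] ]
-- [ 0.5732 -0.1903  0.0167]
[ [-0.0, 0.5, 1.0] , [-0.017, 0.0, -0.0] ]
-- [ 0.5731 -0.1905  0.0156]
[ [0.0, 0.6, -0.1] , [0.0, -0.0, -0.0] ]
-- [ 0.573  -0.1911  0.0156]
[ [-0.0, 0.8, -0.2] , [0.0, -0.0, -0.0] ]
-- [ 0.5728 -0.1919  0.0156]
[ [-0.0, 1.0, -0.2] , [0.0, -0.0, -0.0] ]
-- [ 0.5726 -0.1929  0.0156]
[ [0.0, 2.0, -0.4] , [0.0, -0.0, -0.0] ]
-- [ 0.5722 -0.1948  0.0156]
```

Emit:
carry_out(commands=[[0.04,[0,0,2.4],[-0.036,0,0]],[0.04,[0,0.5,2.3],[-0.035,0,0]],[0.04,[0,0.6,-0.1],[0,0,0]],[0.04,[0,0.6,0.8],[-0.017,0,0]],[0.04,[0,0.5,1],[-0.017,0,0]],[0.04,[0,0.5,0.8],[-0.017,0,0]],[0.04,[0,0.6,-0.1],[0,0,0]]])

```text
time_s: 25.65
ee_pos: [0.573, -0.1908, 0.0158]
eef_rot: [-2.932, -0.001, -0.207]
force: [0.2, 0.4, 1.0]
grip_width: 0.0899
grip_force: 0.0
```

```bash
sed -i 's/(6.,)/(3.,)/' tf.py; python3 tf.py
```

```text
25.65 [ 0.573  -0.1908  0.0158] [-2.9318 -0.0007 -0.2073] F [0.2073 0.3645 1.0125] M [-0.0735  0.139   0.025 ] 0.08994899050681043 q [-0.4728  0.654   1.4909  0.2322  1.0635  1.1852]
a 77.97753000968382 TCP [12.4424 15.78  ] lower tip [-31.5457   6.4121] pivot if dep24.6 [ 23.511  -79.4021]
side [(0.55, 2509)] [(array([ 0.578, -0.171,  0.011]), 0.71), (array([0.411, 0.19 , 0.011]), 0.71), (array([0.533, 0.466, 0.01 ]), 0.66)]
top [(0.74, 960)] [(array([ 0.578, -0.179,  0.01 ]), 0.95), (array([0.411, 0.183, 0.008]), 0.81), (array([0.533, 0.469, 0.009]), 0.61)]
sp,th,lat,yaw [92.0938 -2.3587 -1.1462  0.0183] 0.49307494582004785
```

Emit:
carry_out(commands=[[0.04,[0,1,-0.2],[0,0,0]],[0.04,[0,1.5,-0.5],[0,0,0]],[0.04,[0,0,-5],[0,0,0]],[0.04,[0,0,-15],[0,0,0]],[0.04,[0,0,-40],[0,0,0]],[0.04,[0,0,-50],[0,0,0]],[0.04,[0,0,-50],[0.1,0,0]],[0.04,[0,0,-40],[0,0,0]],[0.04,[0,0,0],[0,0,0]]])

```text
time_s: 27.08
ee_pos: [0.5634, -0.2397, 0.2146]
eef_rot: [-2.834, -0.007, -0.209]
force: [0.2, -0.1, 0.5]
grip_width: 0.0903
grip_force: 0.0
```

```bash
cat >> tf.py <<'E'
for n in C:
    for t in("pen","round_dish","burner","reagent","beaker"): print(n,t,[np.round(d["at"],3) for d in ctrl.place_of(t,n)[:2]])
    if n in reg:
        i=np.argwhere(reg[n]>0).mean(0); print(n,"mean color",C[n]["img"][reg[n]>0].mean(0))
E
sed -i 's/(3.,)/(1.,)/' tf.py; python3 tf.py
```

```text
27.075 [ 0.5634 -0.2397  0.2146] [-2.834  -0.0066 -0.2089] F [ 0.2354 -0.0557  0.51  ] M [-0.1387  0.2141 -0.0069] 0.09027612639679562 q [-0.5884  0.4867  1.2716  0.2883  1.4975  1.1524]
a 72.3709369960183 TCP [-37.3663 214.5974] lower tip [-80.3855 200.9304] pivot if dep24.6 [-17.0591 120.9526]
side [(0.88, 3545)] [(array([ 0.575, -0.172,  0.01 ]), 0.93), (array([0.531, 0.464, 0.009]), 0.86), (array([0.407, 0.185, 0.011]), 0.65), (array([0.731, 0.005, 0.002]), 0.59)]
top [(0.93, 1656)] [(array([ 0.578, -0.178,  0.013]), 0.78), (array([0.536, 0.468, 0.007]), 0.71)]
sp,th,lat,yaw [91.0883 -0.4176 -1.279  -0.0177] 0.037850646109714295
side pen []
side round_dish [array([0.73 , 0.003, 0.   ]), array([0.405, 0.007, 0.   ])]
side burner [array([ 0.77 , -0.136, -0.002])]
side reagent [array([0.76, 0.29, 0.  ]), array([0.777, 0.15 , 0.003])]
side beaker [array([0.776, 0.15 , 0.001])]
side mean color [221.2886 238.5571 238.5724]
top pen [array([ 0.57 , -0.006, -0.001])]
top round_dish [array([0.721, 0.001, 0.   ]), array([0.406, 0.008, 0.002])]
top burner [array([ 0.77 , -0.133, -0.004]), array([ 0.573, -0.202,  0.001])]
top reagent [array([ 0.761,  0.288, -0.002]), array([ 0.77 , -0.132,  0.001])]
top beaker [array([ 0.777,  0.15 , -0.006])]
top mean color [173.4143 213.0574 222.2796]
```

The dish lies flat inside the tray: the fitted tilt is about −0.4° and its far edge is within the rim. It's lid down, and the other things haven't moved.

```bash
python3 -c "
from station import ctrl
print(ctrl.hand_in())"
```

```text
the job is handed in; nothing more can be done
None
```

The dish now lies upside down (lid underneath) and flat inside the tray, off-centre against its far side; it first stood free on the stand before I took it by its top edge, nothing else moved, and I handed the job in at about 27 s, though I haven't seen the verdict.

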